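Dry-stack the little marble column

TASK

Dry-stack the little marble column on the square slate base, from the bottom up and one piece at a time: first the stepped square plinth with its sides parallel to the slate's sides, then the round drum, then the eight-sided capital, and last the acorn finial. Centre each piece on the one below, the same way up as it stands now, set it down gently and let go of it. Leave the amber glass jar where it stands.

Things in the scene. Friction and masses are not known exactly. Their poses are not given: they have to be found in the camera images.
- slab: slate base: dark square plate, 100 x 100 mm, 16 mm thick, fixed on the table. Origin: centre of its underside, at table height; x and y run parallel to its sides, z up. The column is built on its top face, 16 mm above the origin
- plinth: plinth: loose marble block, 0.2 to 0.45 kg, square with one step: lower part 66 x 66 mm and 20 mm high, upper part 56 x 56 mm and 10 mm high, 30 mm in all. Origin: centre of its underside; x and y parallel to its sides, z up
- drum: drum: loose plain marble cylinder, 50 mm in diameter, 40 mm high, standing on end, 0.15 to 0.3 kg. Origin: centre of its underside, z up
- capital: capital: loose flat marble block with eight equal upright sides, 60 mm across the flats, 20 mm thick, lying flat, 0.11 to 0.22 kg. Origin: centre of its underside; x and y are normal to two of the pairs of flats (the other two pairs lie at 45 degrees), z up
- finial: finial: loose marble acorn ornament, round about its upright axis, 60 mm high, 0.08 to 0.15 kg: flat foot 40 mm in diameter and 8 mm high, neck 24 mm in diameter, cup 36 mm in diameter with straight sides between 28 and 46 mm above the foot's underside, rounded tip. Origin: centre of the foot's underside, z up
- jar: amber glass jar with a steel lid, 56 mm in diameter, 75 mm high, standing loose among the pieces; to be left alone. Origin: centre of its underside, z up
Mind the look-alikes: they are no part of the job. What is shaped like the drum but blue or red is not meant.

How it is judged:
By the outcome, as a careful person would: the job done as asked, in the order asked, and still so for the second after the job is handed in, with the robot touching nothing.
It also fails if it takes over 128 s, if anything falls off the work surface, if the arm or the gripper's body presses on something with over 40 N, if the wrist force passes 120 N, or if a joint passes its speed limit or range.

ROBOT

A 6-joint arm with a two-finger parallel gripper is mounted at the origin on the work surface. World frame = base frame: x ahead of the robot, y to its left, z up, the work surface at z = 0. Lengths are in m, angles in rad, forces in N, time in s.
With the tool pointing down it reaches from about 0.35 to 0.775 m from the base axis. Payload 7.3 kg.
Tool frame: the origin (TCP) lies at the very end of the fingers, on their centre line; the grasp point (between the pads) lies 19 mm behind it (robot.tcp_to_grasp is the z of the grasp point in the tool frame, in m); z points along the fingers, y is the line along which they close (so a half turn about z gives the same grasp; the last joint's range is limited). The gripper opens to 92 mm and grips with 3 to 60 N. Pads are 19 mm wide; open, the fingers measure 130 mm over their backs; the gripper's body (75 mm by 190 mm) begins 47 mm behind the grasp point.
Start: joints at [1.004, 0.342, 1.524, -0, 1.275, -0.146], TCP at [0.214, 0.479, 0.227] pointing down, gripper open.
Joint ranges: [-2.53, 2.53], [-0.77, 2.02], [0.04, 2.7], [-1, 4.14], [0.28, 2.66], [-3.11, 3.11]. Speed limits (rad/s): [2.57, 2.57, 3.14, 3.14, 3.14, 3.14].

INTERFACE

Orientations are given as [roll, pitch, yaw] about the fixed x, y, z axes, in that order (R = Rz(yaw) Ry(pitch) Rx(roll)).
In Python, from cell import monitor, read_camera, get_calibration, job, robot gives the robot as it stands. The module is installed in compiled form; this text tells all that it offers.
- The arm moves only by the tool send_rows, never from a script. Its argument "targets" is a list of rows, each an object with "translation": the shift along the tool's x, y, z in cm, a list of three; "spin": the turn about the tool's z in degrees; "jaw": the opening, from 0 (shut) to 1 (fully open). A call has exactly 5 rows; each row is the pose to reach, as a shift and turn from the pose commanded when the call began, along the tool's axes at that moment; what a row does not reach only later rows make up. A row lasts 1/10 s, in which the tool goes at most 50 mm and 8.59 degrees, less where a joint would pass 70% of its speed; a pose out of reach is approached as far as the arm can. A call with a gripper value outside its range is refused whole. The fingers move at their own pace and stop on an object; "force" is the grip in N (left out, the last holds). Time passes only in rows, so rows that repeat a pose let the fingers close, or fill a call up. It gives the time, the measured TCP pose, the force, the opening and the grip force at its end, in the units of the state.
- monitor.observe(): the state, without advancing time (a new reading comes with each control period).
- read_camera(name): name is "side" or "top"; returns (picture, depth): 420x560x3 uint8, red, green, blue; 420x560 float32, m along the optical axis (not along the pixel's ray), 0 where there is no reading.
- get_calibration(name): a dict with "intrinsics" (3x3 intrinsics, pixels), "origin" and "orientation" of the camera in the world. Camera axes: x right, y up, looking along -z (the intrinsics and any distortion apply to the point x, -y, -z); pixel columns grow to the right and rows downward; lengths in m; the calibration is good to about 2 mm. A picture is of the moment at which its call begins. get_calibration takes no time and is no camera call.
- job.hand_in(): hands the job in; it is judged then, once.
The state is a dict: "time": time; "qpos": joint angles; "qvel": joint speeds; "joint_efforts": joint torques, N m; "tool_pos": TCP position; "tool_rot": TCP orientation; "contact_force": force on the tool from outside, world axes, zero at the start; "torque": the same for the moment, N m; "opening": finger opening in m; "grip_force": force on a finger pad.
Only numpy, scipy, OpenCV 4.12 (cv2) and the standard library are available. Lean on these libraries where they do the work, as an engineer would, in place of code of your own. Each camera call takes 0.05 s, during which the arm holds its last target. There are 200 camera calls.

## Working session

There is one attempt and no reset: what is moved stays moved. The work goes in short steps, Python scripts to look and compute and a tool call to move; the robot and the scene stay as the last step left them, time stands still between calls to the robot, and variables do not carry over. Pictures are saved under pics/ and viewed, at most 14 in all, crops included, and the job is handed in when it is done.

Besides the shell and the picture viewer there is one more tool, called after "Emit:" as a command line: name --argument value ..., lists and objects as JSON in quotes. send_rows: Moves the arm, as the interface text tells. Its arguments: {"type":"object","properties":{"targets":{"type":"array"},"force":{"type":"number"}},"required":["targets"]}

```bash
mkdir -p pics; ls; python3 - <<'E'
from cell import *
import cv2,numpy as np
s=monitor.observe(); print({k:np.round(v,3) for k,v in s.items()})
for n in("top","side"):
    p,d=read_camera(n); cv2.imwrite(f"pics/{n}0.png",p[:,:,::-1]); np.savez(f"pics/{n}0.npz",p=p,d=d); c=get_calibration(n); print(n,c)
E
```

```text
pics
{'time': np.float64(0.0), 'qpos': array([ 1.004,  0.343,  1.525, -0.   ,  1.275, -0.146]), 'qvel': array([-0.001,  0.001,  0.001, -0.   ,  0.001,  0.   ]), 'joint_efforts': array([-1.0000e-03, -4.3125e+01, -2.4421e+01,  7.2000e-02,  5.6000e-02,
       -0.0000e+00]), 'tool_pos': array([0.214, 0.479, 0.226]), 'tool_rot': array([-3.14 , -0.   ,  2.721]), 'contact_force': array([-0.736, -0.181,  1.266]), 'torque': array([-0.046, -0.042, -0.006]), 'grip_force': np.float64(0.0), 'opening': np.float64(0.092)}
top {'intrinsics': array([[491.54629811,   0.        , 287.28747035],
       [  0.        , 491.54629811, 205.02083122],
       [  0.        ,   0.        ,   1.        ]]), 'origin': array([4.68930062e-01, 4.00858159e-04, 1.14907707e+00]), 'orientation': array([ 0.07634412, -0.02029716, -1.59280227])}
side {'intrinsics': array([[385.86590343,   0.        , 283.89112699],
       [  0.        , 385.86590343, 210.97399759],
       [  0.        ,   0.        ,   1.        ]]), 'origin': array([ 0.48582676, -0.58498526,  0.57767173]), 'orientation': array([ 0.82383477,  0.01077987, -0.13278096])}
```

View pics/top0.png

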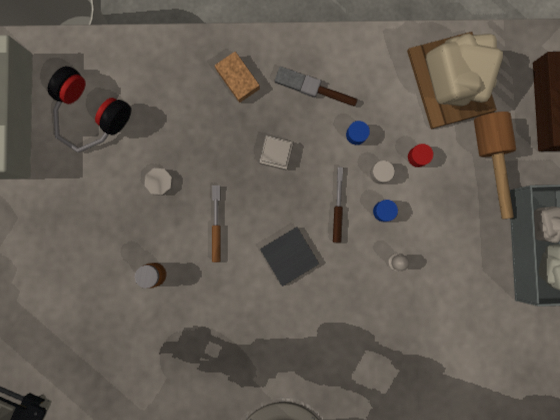

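View pics/side0.png

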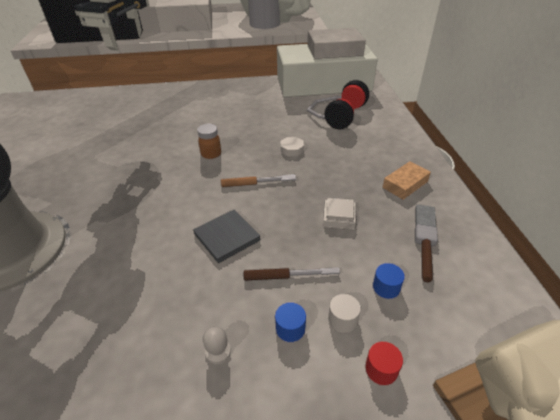

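Top picture: the plinth is at (276,151), the capital at (158,181), the white drum at (383,172), the finial at (399,261), the slab at (291,256) and the jar at (150,275). Drum look-alikes are blue at (358,132) and (386,211) and red at (421,155). For the capital, plinth and finial, the only other pale things are the marble in the crates at (550,240) and the block at (460,70), which don't match. The side view agrees.

```bash
cat > h.py <<'E'
import numpy as np,cv2
from scipy.spatial.transform import Rotation as R
from cell import get_calibration,read_camera,monitor
def cloud(n,d):
    c=get_calibration(n);K=c["intrinsics"];v,u=np.mgrid[:d.shape[0],:d.shape[1]]
    P=np.stack([(u-K[0,2])/K[0,0]*d,-(v-K[1,2])/K[1,1]*d,-d],-1)
    return P@R.from_euler("xyz",c["orientation"]).as_matrix().T+c["origin"]
def px(n,X):
    c=get_calibration(n);K=c["intrinsics"];q=(np.asarray(X)-c["origin"])@R.from_euler("xyz",c["orientation"]).as_matrix()
    return K[0,2]+K[0,0]*q[...,0]/-q[...,2],K[1,2]+K[1,1]*q[...,1]/q[...,2]
def blob(P,c,r,z0,z1):
    m=(np.hypot(P[...,0]-c[0],P[...,1]-c[1])<r)&(P[...,2]>z0)&(P[...,2]<z1)
    Q=P[m]; rect=cv2.minAreaRect((Q[:,:2]*1000).astype(np.float32)); circ=cv2.minEnclosingCircle((Q[:,:2]*1000).astype(np.float32))
    return len(Q),np.round(np.median(Q[:,2])*1000,1),np.round(Q[:,:2].mean(0)*1000,1),np.round(rect[0],1),np.round(rect[1],1),round(rect[2],1),np.round(circ[0],1),round(circ[1],1)
E
python3 - <<'E'
from h import *
S=np.load("pics/top0.npz");d=S["d"];P=cloud("top",d)
S2=np.load("pics/side0.npz");P2=cloud("side",S2["d"])
for nm,(u,v),r,z0,z1 in [("slab",(291,256),.09,.011,.021),("plinthup",(276,151),.06,.026,.036),("plinthlow",(276,151),.06,.010,.036),("drum",(383,172),.05,.035,.046),("cap",(158,181),.05,.015,.027),("fin",(399,261),.045,.03,.075),("finfoot",(399,261),.045,.004,.02),("jar",(150,275),.05,.065,.085),("blue1",(358,132),.05,.03,.046),("blue2",(386,211),.05,.03,.046),("red",(421,155),.05,.03,.046)]:
    c=P[v,u]; print(nm,np.round(c,3));
    for Q in(P,P2):
        try: print("   ",*blob(Q,c,r,z0,z1))
        except Exception as e: print(e)
print("table z",[np.round(np.median(Q[(abs(Q[...,0]-.45)<.3)&(abs(Q[...,1])<.3)&(abs(Q[...,2])<.02)][:,2]),4) for Q in (P,P2)])
im=cv2.hconcat([cv2.resize(S["p"][100:300,130:430],None,fx=2.6,fy=2.6,interpolation=3)]);cv2.imwrite("pics/crop1.png",im[:,:,::-1])
E
```

```text
slab [ 0.438 -0.03   0.02 ]
    1864 16.0 [436.4 -26.4] [436.5 -26.6] [99.9 99.9] 29.9 [437.  -25.9] 69.2
    1852 16.8 [434.6 -31.7] [434.8 -27. ] [100.7 102.5] 29.7 [434.3 -28. ] 70.1
plinthup [ 0.679 -0.001  0.029]
    564 30.0 [677.6  -1.2] [678.   -1.1] [56. 57.] 74.9 [ 6.775e+02 -5.000e-01] 38.2
    506 30.6 [674.8  -4.9] [675.1  -2.1] [59.6 54.3] 75.3 [675.7  -2.8] 38.5
plinthlow [ 0.679 -0.001  0.029]
    807 28.8 [675.8  -1. ] [677.9  -1. ] [65.9 67.1] 75.2 [677.4  -0.9] 45.8
    808 29.7 [672.9 -11.6] [675.3  -3.7] [66.4 65.6] 74.8 [675.5  -3.2] 45.3
drum [ 0.625 -0.245  0.038]
    370 40.0 [ 625.6 -245. ] [ 626.2 -245.1] [48.4 48.6] 35.2 [ 625.7 -245.6] 25.2
    682 40.4 [ 623.  -248.8] [ 623.3 -247.6] [48.5 48.8] 79.8 [ 623.8 -247.4] 25.1
cap [0.616 0.272 0.019]
    565 20.3 [615.1 272.2] [615.2 271.8] [61.2 58.5] 88.4 [615.3 272. ] 31.9
    278 20.8 [612.5 267.8] [613.  270.5] [62.4 58.1] 82.6 [611.7 270.6] 33.3
fin [ 0.422 -0.268  0.061]
    218 52.1 [ 418.1 -272.1] [ 418.3 -274.3] [33.9 33.7] 89.5 [ 417.4 -274.7] 18.0
    534 51.4 [ 416.3 -282.3] [ 414.8 -276.9] [34.  
[... 331 characters left out ...]
 232 75.6 [401. 278.] [400.4 283.2] [48.4 50.3] 6.7 [401.4 284. ] 26.8
blue1 [ 0.718 -0.19   0.038]
    380 39.7 [ 718.8 -191.1] [ 719.5 -191.5] [48.4 48.7] 61.4 [ 719.8 -191.6] 25.3
    608 40.1 [ 715.6 -196.7] [ 716.5 -193.7] [49.8 48. ] 75.3 [ 717.7 -194. ] 25.5
blue2 [ 0.535 -0.248  0.039]
    386 40.0 [ 536.1 -248.7] [ 536.4 -249. ] [47.7 49.2] 27.8 [ 536.3 -249.5] 25.1
    760 40.4 [ 533.7 -253.9] [ 534.4 -251.5] [50.1 48. ] 82.8 [ 534.3 -251.4] 25.8
red [ 0.662 -0.333  0.04 ]
    380 39.9 [ 662.9 -334.7] [ 663.8 -335.8] [48.8 48.4] 1.7 [ 663.9 -336.6] 25.6
    983 40.1 [ 659.7 -340.4] [ 660.7 -338.4] [49.7 49. ] 5.8 [ 661.1 -338.3] 25.4
table z [np.float64(0.0002), np.float64(0.0009)]
```

View pics/crop1.png

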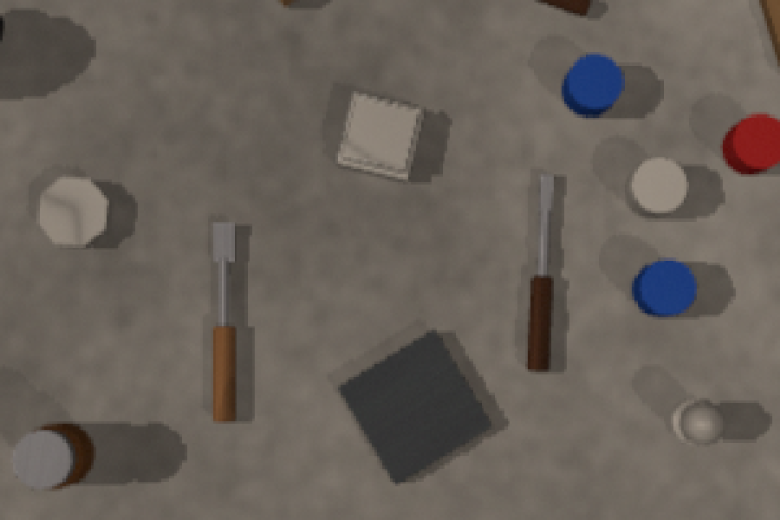

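The crop confirms it: white drum at about (659,186), octagon at (73,211), stepped square at (380,137), and finial at (701,422). All measured sizes and heights match the given ones. The two cameras differ by about 2 mm, so I take their average. The drum's neighbours lie at about 30°, 182° and 292°, so I'll close on it along 71°.

```bash
cat >> h.py <<'E'
def go(x,y,z,yaw):
    s=monitor.observe();p=s["tool_pos"];Rm=R.from_euler("xyz",s["tool_rot"]);y0=np.degrees(s["tool_rot"][2])
    d=Rm.inv().apply(np.array([x,y,z])-p)*100; sp=-((yaw-y0+180)%360-180)
    print("shift",np.round(d,2),"spin",round(sp,1),"| t",round(float(s["time"]),1),"pos",np.round(p*1000,1),"yaw",round(y0,2),"open",round(float(s["opening"])*1000,1),"F",np.round(s["contact_force"],1),"grip",round(float(s["grip_force"]),1))
E
python3 - <<'E'
from h import *
go(.6766,-.002,.15,165)
P=cloud("top",np.load("pics/top0.npz")["d"])
m=(np.hypot(P[...,0]-.615,P[...,1]-.272)<.05)&(P[...,2]>.014)&(P[...,2]<.027);Q=P[m][:,:2]*1000
best=[]
for a in np.arange(0,45,1.):
    t=np.radians(a+45*np.arange(8)); h=(Q@np.array([np.cos(t),np.sin(t)])); w=np.percentile(h,99,axis=0)-np.percentile(h,1,axis=0); best.append(((w**2).sum()-0*a,a,w.mean()))
print(sorted([(round(np.var(Q@[np.cos(0),1])),)]) and sorted(best)[:4])
E
```

```text
shift [-61.85 -25.     7.63] spin -9.1 | t 0.1 pos [214.2 478.9 226.1] yaw 155.89 open 91.8 F [-0.3  0.1  0. ] grip 0.0
[(np.float64(26909.245780714657), np.float64(6.0), np.float64(57.992657751586435)), (np.float64(26921.035418330695), np.float64(5.0), np.float64(58.006624809633806)), (np.float64(26921.11023951588), np.float64(35.0), np.float64(58.008061916411705)), (np.float64(26921.96585940529), np.float64(7.0), np.float64(58.00582357756562))]
```

Emit:
send_rows --targets '[{"translation": [-4.12, -1.67, 0], "spin": 0, "jaw": 1}, {"translation": [-8.24, -3.33, 0], "spin": 0, "jaw": 1}, {"translation": [-12.36, -5, 0], "spin": 0, "jaw": 1}, {"translation": [-16.5, -6.67, 0], "spin": 0, "jaw": 1}, {"translation": [-20.6, -8.33, 0], "spin": 0, "jaw": 1}]' --force 25

```text
time: 0.6
tool_pos: [0.3692, 0.3175, 0.2265]
tool_rot: [-3.141, -0.0, 2.721]
contact_force: [0.2, -0.2, 0.5]
opening: 0.092
grip_force: 0.0
```

Emit:
send_rows --targets '[{"translation": [-4.12, -1.67, 0], "spin": 0, "jaw": 1}, {"translation": [-8.24, -3.33, 0], "spin": 0, "jaw": 1}, {"translation": [-12.36, -5, 0], "spin": 0, "jaw": 1}, {"translation": [-16.5, -6.67, 0], "spin": 0, "jaw": 1}, {"translation": [-20.6, -8.33, 0], "spin": 0, "jaw": 1}]'

```text
time: 1.1
tool_pos: [0.5233, 0.1573, 0.2264]
tool_rot: [-3.141, -0.001, 2.721]
contact_force: [0.9, 0.4, -0.4]
opening: 0.0918
grip_force: 0.0
```

Emit:
send_rows --targets '[{"translation": [-4.12, -1.67, 1], "spin": 0, "jaw": 1}, {"translation": [-8.24, -3.33, 3], "spin": -2, "jaw": 1}, {"translation": [-12.36, -5, 5], "spin": -4, "jaw": 1}, {"translation": [-16.5, -6.67, 7], "spin": -6, "jaw": 1}, {"translation": [-20.6, -8.33, 7.6], "spin": -9.1, "jaw": 1}]'

```text
time: 1.6
tool_pos: [0.6761, -0.0027, 0.1473]
tool_rot: [-3.141, -0.005, 2.881]
contact_force: [-0.0, -0.5, 0.5]
opening: 0.0919
grip_force: 0.0
```

```bash
python3 -c "
from h import *
go(.6766,-.002,.15,165);go(.6766,-.002,.003,165)"
```

```text
shift [-0.03  0.08 -0.27] spin 0.1 | t 1.6 pos [676.1  -2.7 147.3] yaw 165.07 open 91.9 F [-0.  -0.5  0.5] grip 0.0
shift [-0.11  0.09 14.43] spin 0.1 | t 1.6 pos [676.1  -2.7 147.3] yaw 165.07 open 91.9 F [-0.  -0.5  0.5] grip 0.0
```

Emit:
send_rows --targets '[{"translation": [0, 0.05, 2], "spin": 0, "jaw": 1}, {"translation": [0, 0.05, 5], "spin": 0, "jaw": 1}, {"translation": [0, 0.05, 8], "spin": 0, "jaw": 1}, {"translation": [0, 0.05, 10], "spin": 0, "jaw": 1}, {"translation": [0, 0.05, 11], "spin": 0, "jaw": 1}]'

```text
time: 2.1
tool_pos: [0.675, -0.0007, 0.0377]
tool_rot: [-3.141, -0.005, 2.88]
contact_force: [-0.4, 0.2, -0.8]
opening: 0.0918
grip_force: 0.0
```

Emit:
send_rows --targets '[{"translation": [0, 0, 1], "spin": 0, "jaw": 1}, {"translation": [0, 0, 2], "spin": 0, "jaw": 1}, {"translation": [0, 0, 2.8], "spin": 0, "jaw": 1}, {"translation": [0, 0, 3.2], "spin": 0, "jaw": 1}, {"translation": [0, 0, 3.3], "spin": 0, "jaw": 1}]'

```text
time: 2.6
tool_pos: [0.6765, -0.0008, 0.0075]
tool_rot: [3.142, -0.0, 2.88]
contact_force: [0.3, -0.2, 0.2]
opening: 0.092
grip_force: 0.0
```

```bash
python3 -c "
from h import *
go(.6766,-.002,.003,165)"
```

```text
shift [-0.04 -0.12  0.45] spin -0.0 | t 2.6 pos [676.5  -0.8   7.5] yaw 164.99 open 92.0 F [ 0.3 -0.2  0.2] grip 0.0
```

Emit:
send_rows --targets '[{"translation": [0, -0.1, 0.2], "spin": 0, "jaw": 1}, {"translation": [0, -0.1, 0.4], "spin": 0, "jaw": 1}, {"translation": [0, -0.1, 0.4], "spin": 0, "jaw": 0.8}, {"translation": [0, -0.1, 0.4], "spin": 0, "jaw": 0.7}, {"translation": [0, -0.1, 0.4], "spin": 0, "jaw": 0.6}]' --force 25

```text
time: 3.1
tool_pos: [0.6764, -0.0018, 0.0039]
tool_rot: [3.141, 0.0, 2.88]
contact_force: [-0.2, 0.3, -0.2]
opening: 0.0724
grip_force: 0.0
```

Emit:
send_rows --targets '[{"translation": [0, 0, 0], "spin": 0, "jaw": 0.5}, {"translation": [0, 0, 0], "spin": 0, "jaw": 0.5}, {"translation": [0, 0, 0], "spin": 0, "jaw": 0.5}, {"translation": [0, 0, 0], "spin": 0, "jaw": 0.5}, {"translation": [0, 0, 0], "spin": 0, "jaw": 0.5}]'

```text
time: 3.6
tool_pos: [0.6765, -0.0016, 0.0039]
tool_rot: [3.141, 0.0, 2.88]
contact_force: [-0.3, 1.2, 2.1]
opening: 0.0656
grip_force: 25.0
```

```bash
python3 -c "
from h import *
go(.6766,-.002,.003,165)"
```

```text
shift [-0.02 -0.03  0.09] spin -0.0 | t 3.6 pos [676.5  -1.6   3.9] yaw 164.99 open 65.6 F [-0.3  1.2  2.1] grip 25.0
```

Gripped at 65.6 mm. Now lifting.

Emit:
send_rows --targets '[{"translation": [0, 0, -0.5], "spin": 0, "jaw": 0.5}, {"translation": [0, 0, -2], "spin": 0, "jaw": 0.5}, {"translation": [0, 0, -4], "spin": 0, "jaw": 0.5}, {"translation": [0, 0, -6], "spin": 0, "jaw": 0.5}, {"translation": [0, 0, -7], "spin": 0, "jaw": 0.5}]'

```text
time: 4.1
tool_pos: [0.6772, -0.002, 0.0764]
tool_rot: [3.141, 0.003, 2.88]
contact_force: [-0.1, -1.0, -4.2]
opening: 0.0657
grip_force: 25.0
```

```bash
python3 -c "
from h import *
go(.4356,-.0268,.07,119.8)"
```

```text
shift [22.7  -8.65  0.57] spin 45.2 | t 4.1 pos [677.2  -2.   76.4] yaw 164.99 open 65.7 F [-0.1 -1.  -4.2] grip 25.0
```

Emit:
send_rows --targets '[{"translation": [1.3, -0.5, 0], "spin": 0, "jaw": 0.5}, {"translation": [4, -1.5, 0], "spin": 0, "jaw": 0.5}, {"translation": [7, -2.7, 0], "spin": 0, "jaw": 0.5}, {"translation": [10, -3.8, 0], "spin": 0, "jaw": 0.5}, {"translation": [13, -5, 0], "spin": 0, "jaw": 0.5}]'

```text
time: 4.6
tool_pos: [0.5363, -0.0165, 0.0739]
tool_rot: [-3.142, -0.0, 2.88]
contact_force: [-0.6, -1.1, -3.4]
opening: 0.0656
grip_force: 25.0
```

Emit:
send_rows --targets '[{"translation": [3, -1.1, 0], "spin": 7, "jaw": 0.5}, {"translation": [5.5, -2.1, 0], "spin": 15, "jaw": 0.5}, {"translation": [7.7, -3, 0], "spin": 23, "jaw": 0.5}, {"translation": [9, -3.4, 0], "spin": 31, "jaw": 0.5}, {"translation": [9.7, -3.65, 0], "spin": 38, "jaw": 0.5}]'

```text
time: 5.1
tool_pos: [0.4332, -0.0266, 0.0741]
tool_rot: [-3.141, -0.0, 2.211]
contact_force: [0.1, 0.2, -3.1]
opening: 0.0659
grip_force: 25.0
```

Emit:
send_rows --targets '[{"translation": [0, 0, 0], "spin": 4, "jaw": 0.5}, {"translation": [0, 0, 0], "spin": 7.2, "jaw": 0.5}, {"translation": [0, 0, 0], "spin": 7.2, "jaw": 0.5}, {"translation": [0, 0, 0], "spin": 7.2, "jaw": 0.5}, {"translation": [0, 0, 0], "spin": 7.2, "jaw": 0.5}]'

```text
time: 5.6
tool_pos: [0.4347, -0.0266, 0.0738]
tool_rot: [3.141, 0.0, 2.092]
contact_force: [0.9, 1.0, -4.9]
opening: 0.0659
grip_force: 25.0
```

```bash
python3 - <<'E'
from h import *
go(.4356,-.0268,.022,119.8)
for n in("side","top"):
    p,d=read_camera(n);P=cloud(n,d);cv2.imwrite(f"pics/{n}1.png",p[150:330,130:400,::-1].repeat(2,0).repeat(2,1));
    for z in ((.06,.1),(.014,.02)): print(n,*blob(P,(.4356,-.0268),.075,*z))
E
```

```text
shift [-0.06  0.06  5.18] spin 0.1 | t 5.6 pos [434.7 -26.6  73.8] yaw 119.86 open 65.9 F [ 0.9  1.  -4.9] grip 25.0
side 752 90.5 [439.5 -48.4] [435.3 -31.9] [100.4  63. ] 32.8 [433.9 -28.8] 50.9
side 1472 16.8 [434.3 -39.1] [434.9 -27.6] [101.8 100.6] 28.9 [435.  -26.9] 68.9
top 0 nan [nan nan] [0. 0.] [0. 0.] 0.0 [0. 0.] 0.0
top 36 16.8 [482.7 -38.4] [463.4 -10.8] [ 26.2 101.5] 36.0 [462.2 -11.6] 52.1
  return _methods._mean(a, axis=axis, dtype=dtype,
  ret = ret.dtype.type(ret / rcount)
h.py:14: RuntimeWarning: Mean of empty slice.
  return len(Q),np.round(np.median(Q[:,2])*1000,1),np.round(Q[:,:2].mean(0)*1000,1),np.round(rect[0],1),np.round(rect[1],1),round(rect[2],1),np.round(circ[0],1),round(circ[1],1)
  ret = um.true_divide(
```

View pics/side1.png

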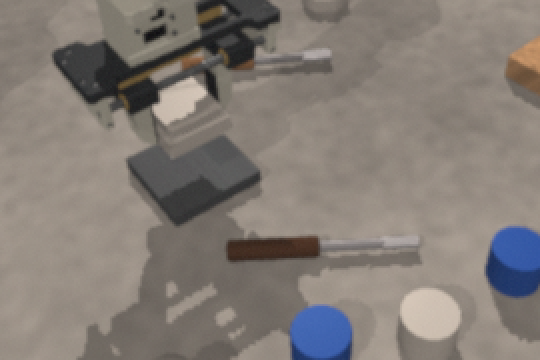

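The picture shows the plinth level in the jaws above the slab, near (190,115), with its sides parallel. I'll lower it, slowly at the end.

Emit:
send_rows --targets '[{"translation": [-0.03, 0.03, 1], "spin": 0, "jaw": 0.5}, {"translation": [-0.06, 0.06, 2.5], "spin": 0, "jaw": 0.5}, {"translation": [-0.06, 0.06, 3.8], "spin": 0, "jaw": 0.5}, {"translation": [-0.06, 0.06, 4.6], "spin": 0, "jaw": 0.5}, {"translation": [-0.06, 0.06, 4.9], "spin": 0, "jaw": 0.5}]'

```text
time: 6.2
tool_pos: [0.4349, -0.0266, 0.0236]
tool_rot: [-3.14, -0.001, 2.091]
contact_force: [0.6, -0.0, -4.5]
opening: 0.066
grip_force: 25.0
```

Emit:
send_rows --targets '[{"translation": [0, 0, 0.1], "spin": 0, "jaw": 0.5}, {"translation": [0, 0, 0.2], "spin": 0, "jaw": 0.5}, {"translation": [0, 0, 0.3], "spin": 0, "jaw": 0.5}, {"translation": [0, 0, 0.35], "spin": 0, "jaw": 0.5}, {"translation": [0, 0, 0.4], "spin": 0, "jaw": 0.5}]'

```text
time: 6.7
tool_pos: [0.4357, -0.0268, 0.0209]
tool_rot: [3.141, 0.0, 2.091]
contact_force: [-0.9, 0.0, -4.4]
opening: 0.0658
grip_force: 25.0
```

```bash
python3 -c "
from h import *
go(.4356,-.0268,.0199,119.8)"
```

```text
shift [ 0.   -0.01  0.1 ] spin -0.0 | t 6.7 pos [435.7 -26.8  20.9] yaw 119.8 open 65.8 F [-0.9  0.  -4.4] grip 25.0
```

Measured position is excellent; about 1 mm is left to lower.

Emit:
send_rows --targets '[{"translation": [0, 0, 0.03], "spin": 0, "jaw": 0.5}, {"translation": [0, 0, 0.06], "spin": 0, "jaw": 0.5}, {"translation": [0, 0, 0.09], "spin": 0, "jaw": 0.5}, {"translation": [0, 0, 0.11], "spin": 0, "jaw": 0.5}, {"translation": [0, 0, 0.11], "spin": 0, "jaw": 0.5}]'

```text
time: 7.2
tool_pos: [0.4355, -0.0268, 0.0199]
tool_rot: [3.141, 0.0, 2.091]
contact_force: [-1.3, -0.7, 0.7]
opening: 0.0659
grip_force: 25.0
```

Force went from -4.4 to about 0, so the plinth is on the slab. I'll open gently and rise.

Emit:
send_rows --targets '[{"translation": [0, 0, 0], "spin": 0, "jaw": 0.75}, {"translation": [0, 0, 0], "spin": 0, "jaw": 0.8}, {"translation": [0, 0, 0], "spin": 0, "jaw": 0.85}, {"translation": [0, 0, 0], "spin": 0, "jaw": 0.9}, {"translation": [0, 0, 0], "spin": 0, "jaw": 1}]'

```text
time: 7.7
tool_pos: [0.4356, -0.0268, 0.0196]
tool_rot: [3.141, -0.0, 2.091]
contact_force: [-0.2, -0.4, -0.7]
opening: 0.0862
grip_force: 0.0
```

Emit:
send_rows --targets '[{"translation": [0, 0, -0.5], "spin": 0, "jaw": 1}, {"translation": [0, 0, -2], "spin": 0, "jaw": 1}, {"translation": [0, 0, -5], "spin": 0, "jaw": 1}, {"translation": [0, 0, -9], "spin": 0, "jaw": 1}, {"translation": [0, 0, -12], "spin": 0, "jaw": 1}]'

```text
time: 8.2
tool_pos: [0.4357, -0.0268, 0.1419]
tool_rot: [3.14, 0.001, 2.091]
contact_force: [1.1, 0.1, -0.7]
opening: 0.092
grip_force: 0.0
```

```bash
python3 -c "
from h import *
go(.6248,-.2464,.14,161)"
```

```text
shift [-28.45   5.5    0.22] spin -41.2 | t 8.2 pos [435.7 -26.8 141.9] yaw 119.79 open 92.0 F [ 1.1  0.1 -0.7] grip 0.0
```

Emit:
send_rows --targets '[{"translation": [-3, 0.6, 0], "spin": 0, "jaw": 1}, {"translation": [-6, 1.2, 0], "spin": 0, "jaw": 1}, {"translation": [-9, 1.75, 0], "spin": 0, "jaw": 1}, {"translation": [-12, 2.3, 0], "spin": 0, "jaw": 1}, {"translation": [-15, 2.9, 0], "spin": 0, "jaw": 1}]'

```text
time: 8.7
tool_pos: [0.5357, -0.1435, 0.1399]
tool_rot: [3.141, -0.0, 2.091]
contact_force: [0.0, -0.2, -0.6]
opening: 0.0918
grip_force: 0.0
```

Emit:
send_rows --targets '[{"translation": [-3, 0.6, 0], "spin": -8, "jaw": 1}, {"translation": [-6, 1.2, 0], "spin": -16, "jaw": 1}, {"translation": [-9, 1.75, 0], "spin": -24, "jaw": 1}, {"translation": [-12, 2.3, 0], "spin": -32, "jaw": 1}, {"translation": [-13.45, 2.6, 0], "spin": -40, "jaw": 1}]'

```text
time: 9.2
tool_pos: [0.6255, -0.2484, 0.1395]
tool_rot: [-3.141, 0.001, 2.793]
contact_force: [0.6, -0.2, -0.3]
opening: 0.0917
grip_force: 0.0
```

```bash
python3 - <<'E'
from h import *
for n in("top","side"):
    p,d=read_camera(n);P=cloud(n,d);cv2.imwrite(f"pics/{n}2.png",p[:,:,::-1])
    for nm,z in (("slab",(.011,.020)),("low",(.031,.0385)),("up",(.041,.051))): print(n,nm,*blob(P,(.4356,-.0268),.08,*z))
go(.6248,-.2464,.14,161)
E
```

```text
top slab 970 15.8 [437.8 -25.4] [436.5 -26.6] [100.   99.9] 29.9 [437.7 -25.8] 68.5
top low 204 35.3 [436.3 -26.7] [436.5 -27.8] [65.9 65.9] 29.8 [437.3 -27.7] 45.2
top up 622 46.1 [436.6 -27.6] [439.  -28.7] [59.4 60.2] 29.9 [436.3 -29.7] 39.5
side slab 850 16.6 [435.1 -47.4] [435.  -27.7] [100.9 102.2] 29.5 [434.5 -28.1] 69.2
side low 232 36.3 [433.3 -50.4] [435.2 -30. ] [66.  66.3] 29.9 [434.4 -29.6] 45.4
side up 636 46.7 [434.8 -31.4] [434.5 -28.5] [56.4 58.6] 30.2 [434.4 -29.5] 38.4
shift [ 0.08  0.13 -0.09] spin -1.2 | t 9.3 pos [ 625.1 -247.9  139.1] yaw 159.8 open 91.9 F [-1.3  0.5 -0.6] grip 0.0
```

Plinth is centred on the slab to about 1 mm and parallel to under 0.5°. Next, the drum.

Emit:
send_rows --targets '[{"translation": [0.05, 0.1, 1], "spin": -1.2, "jaw": 1}, {"translation": [0.05, 0.15, 3], "spin": -1.2, "jaw": 1}, {"translation": [0.05, 0.15, 5], "spin": -1.2, "jaw": 1}, {"translation": [0.05, 0.15, 7], "spin": -1.2, "jaw": 1}, {"translation": [0.05, 0.15, 8], "spin": -1.2, "jaw": 1}]'

```text
time: 9.8
tool_pos: [0.6229, -0.2429, 0.0574]
tool_rot: [3.141, -0.004, 2.809]
contact_force: [-0.3, -0.3, -0.8]
opening: 0.092
grip_force: 0.0
```

```bash
python3 -c "
from h import *
go(.6252,-.2462,.010,161)"
```

```text
shift [-0.34 -0.24  4.73] spin -0.1 | t 9.8 pos [ 622.9 -242.9   57.4] yaw 160.94 open 92.0 F [-0.3 -0.3 -0.8] grip 0.0
```

View pics/side2.png

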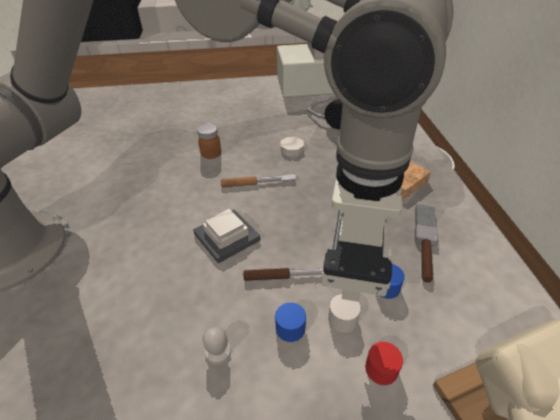

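The plinth sits square on the slab at (228,233), and the gripper is over the white drum at (344,312). The arm lags and sways after a move, so I let it settle.

Emit:
send_rows --targets '[{"translation": [0, 0, 0], "spin": 0, "jaw": 1}, {"translation": [0, 0, 0], "spin": 0, "jaw": 1}, {"translation": [0, 0, 0], "spin": 0, "jaw": 1}, {"translation": [0, 0, 0], "spin": 0, "jaw": 1}, {"translation": [0, 0, 0], "spin": 0, "jaw": 1}]'

```text
time: 10.3
tool_pos: [0.6249, -0.2449, 0.0604]
tool_rot: [-3.141, 0.001, 2.81]
contact_force: [0.0, -0.2, -0.8]
opening: 0.0918
grip_force: 0.0
```

```bash
python3 -c "
from h import *
go(.6252,-.2462,.010,161)"
```

```text
shift [-0.06 -0.11  5.04] spin -0.0 | t 10.3 pos [ 624.9 -244.9   60.4] yaw 160.98 open 91.8 F [ 0.  -0.2 -0.8] grip 0.0
```

Emit:
send_rows --targets '[{"translation": [-0.05, -0.1, 1], "spin": 0, "jaw": 1}, {"translation": [-0.05, -0.1, 2.4], "spin": 0, "jaw": 1}, {"translation": [-0.05, -0.1, 3.7], "spin": 0, "jaw": 1}, {"translation": [-0.05, -0.1, 4.7], "spin": 0, "jaw": 1}, {"translation": [-0.05, -0.1, 5], "spin": 0, "jaw": 1}]'

```text
time: 10.8
tool_pos: [0.6237, -0.2453, 0.0072]
tool_rot: [3.141, -0.004, 2.81]
contact_force: [0.4, 0.0, -0.7]
opening: 0.0918
grip_force: 0.0
```

Emit:
send_rows --targets '[{"translation": [0, 0, 0], "spin": 0, "jaw": 1}, {"translation": [0, 0, 0], "spin": 0, "jaw": 0.8}, {"translation": [0, 0, 0], "spin": 0, "jaw": 0.7}, {"translation": [0, 0, 0], "spin": 0, "jaw": 0.65}, {"translation": [0, 0, 0], "spin": 0, "jaw": 0.6}]' --force 20

```text
time: 11.3
tool_pos: [0.625, -0.246, 0.0101]
tool_rot: [-3.142, 0.001, 2.81]
contact_force: [-0.2, -0.0, 0.2]
opening: 0.064
grip_force: 0.0
```

Emit:
send_rows --targets '[{"translation": [0, 0, 0], "spin": 0, "jaw": 0.56}, {"translation": [0, 0, 0], "spin": 0, "jaw": 0.52}, {"translation": [0, 0, 0], "spin": 0, "jaw": 0.4}, {"translation": [0, 0, 0], "spin": 0, "jaw": 0.4}, {"translation": [0, 0, 0], "spin": 0, "jaw": 0.4}]'

```text
time: 11.8
tool_pos: [0.6248, -0.2458, 0.0097]
tool_rot: [3.141, 0.0, 2.81]
contact_force: [0.4, 0.8, 1.2]
opening: 0.0494
grip_force: 20.0
```

```bash
python3 -c "
from h import *
go(.6252,-.2462,.010,161)"
```

```text
shift [-0.05 -0.03 -0.03] spin -0.0 | t 11.8 pos [ 624.8 -245.8    9.7] yaw 160.99 open 49.4 F [0.4 0.8 1.2] grip 20.0
```

Emit:
send_rows --targets '[{"translation": [0, 0, -0.5], "spin": 0, "jaw": 0.4}, {"translation": [0, 0, -2.5], "spin": 0, "jaw": 0.4}, {"translation": [0, 0, -5.5], "spin": 0, "jaw": 0.4}, {"translation": [0, 0, -8.5], "spin": 0, "jaw": 0.4}, {"translation": [0, 0, -10], "spin": 0, "jaw": 0.4}]'

```text
time: 12.3
tool_pos: [0.6256, -0.2465, 0.1126]
tool_rot: [-3.141, 0.004, 2.81]
contact_force: [0.7, -0.8, -1.4]
opening: 0.0496
grip_force: 20.0
```

```bash
python3 -c "
from h import *
go(.4355,-.0277,.105,161)"
```

```text
shift [25.11 14.49  0.66] spin -0.0 | t 12.3 pos [ 625.6 -246.5  112.6] yaw 160.99 open 49.6 F [ 0.7 -0.8 -1.4] grip 20.0
```

Emit:
send_rows --targets '[{"translation": [1.5, 0.87, 0], "spin": 0, "jaw": 0.4}, {"translation": [4, 2.3, 0], "spin": 0, "jaw": 0.4}, {"translation": [7, 4, 0], "spin": 0, "jaw": 0.4}, {"translation": [10, 5.8, 0], "spin": 0, "jaw": 0.4}, {"translation": [13, 7.5, 0], "spin": 0, "jaw": 0.4}]'

```text
time: 12.8
tool_pos: [0.5251, -0.1317, 0.1096]
tool_rot: [3.142, -0.0, 2.81]
contact_force: [0.7, 0.0, -1.8]
opening: 0.0494
grip_force: 20.0
```

Emit:
send_rows --targets '[{"translation": [3, 1.73, 0], "spin": 0, "jaw": 0.4}, {"translation": [6, 3.46, 0], "spin": 0, "jaw": 0.4}, {"translation": [9, 5.2, 0], "spin": 0, "jaw": 0.4}, {"translation": [11.3, 6.5, 0], "spin": 0, "jaw": 0.4}, {"translation": [12.1, 7, 0], "spin": 0, "jaw": 0.4}]'

```text
time: 13.3
tool_pos: [0.4326, -0.0255, 0.1097]
tool_rot: [-3.142, -0.002, 2.811]
contact_force: [0.6, -0.0, -0.5]
opening: 0.0494
grip_force: 20.0
```

Emit:
send_rows --targets '[{"translation": [0, 0, 0], "spin": 0, "jaw": 0.4}, {"translation": [0, 0, 0.5], "spin": 0, "jaw": 0.4}, {"translation": [0, 0, 1], "spin": 0, "jaw": 0.4}, {"translation": [0, 0, 1.5], "spin": 0, "jaw": 0.4}, {"translation": [0, 0, 1.5], "spin": 0, "jaw": 0.4}]'

```text
time: 13.8
tool_pos: [0.4344, -0.0274, 0.0936]
tool_rot: [-3.141, -0.002, 2.809]
contact_force: [0.3, -0.2, -1.1]
opening: 0.0495
grip_force: 20.0
```

```bash
python3 -c "
from h import *
go(.4355,-.0277,.0557,161)"
```

```text
shift [-0.12  0.01  3.79] spin -0.1 | t 13.8 pos [434.4 -27.4  93.6] yaw 160.95 open 49.5 F [ 0.3 -0.2 -1.1] grip 20.0
```

Emit:
send_rows --targets '[{"translation": [-0.05, 0, 0.8], "spin": 0, "jaw": 0.4}, {"translation": [-0.05, 0, 1.8], "spin": 0, "jaw": 0.4}, {"translation": [-0.05, 0, 2.8], "spin": 0, "jaw": 0.4}, {"translation": [-0.05, 0, 3.3], "spin": 0, "jaw": 0.4}, {"translation": [-0.05, 0, 3.3], "spin": 0, "jaw": 0.4}]'

```text
time: 14.3
tool_pos: [0.4345, -0.027, 0.0606]
tool_rot: [-3.141, -0.002, 2.81]
contact_force: [0.1, -0.5, -0.6]
opening: 0.0499
grip_force: 20.0
```

Emit:
send_rows --targets '[{"translation": [0, 0, 0], "spin": 0, "jaw": 0.4}, {"translation": [0, 0, 0], "spin": 0, "jaw": 0.4}, {"translation": [0, 0, 0], "spin": 0, "jaw": 0.4}, {"translation": [0, 0, 0], "spin": 0, "jaw": 0.4}, {"translation": [0, 0, 0], "spin": 0, "jaw": 0.4}]'

```text
time: 14.8
tool_pos: [0.4353, -0.0272, 0.0618]
tool_rot: [3.141, 0.0, 2.81]
contact_force: [0.5, -0.0, -2.5]
opening: 0.0497
grip_force: 20.0
```

```bash
python3 -c "
from h import *
go(.4355,-.0277,.0557,161)"
```

```text
shift [-0.04 -0.04  0.61] spin -0.0 | t 14.8 pos [435.3 -27.2  61.8] yaw 160.99 open 49.7 F [ 0.5 -0.  -2.5] grip 20.0
```

Emit:
send_rows --targets '[{"translation": [-0.03, -0.03, 0.15], "spin": 0, "jaw": 0.4}, {"translation": [-0.03, -0.03, 0.3], "spin": 0, "jaw": 0.4}, {"translation": [-0.03, -0.03, 0.42], "spin": 0, "jaw": 0.4}, {"translation": [-0.03, -0.03, 0.5], "spin": 0, "jaw": 0.4}, {"translation": [-0.03, -0.03, 0.53], "spin": 0, "jaw": 0.4}]'

```text
time: 15.3
tool_pos: [0.4353, -0.0276, 0.0562]
tool_rot: [3.142, -0.0, 2.81]
contact_force: [-0.4, -0.4, -2.4]
opening: 0.0498
grip_force: 20.0
```

Emit:
send_rows --targets '[{"translation": [0, 0, 0.02], "spin": 0, "jaw": 0.4}, {"translation": [0, 0, 0.04], "spin": 0, "jaw": 0.4}, {"translation": [0, 0, 0.06], "spin": 0, "jaw": 0.4}, {"translation": [0, 0, 0.08], "spin": 0, "jaw": 0.4}, {"translation": [0, 0, 0.08], "spin": 0, "jaw": 0.4}]'

```text
time: 15.8
tool_pos: [0.4354, -0.0276, 0.0557]
tool_rot: [3.141, 0.0, 2.81]
contact_force: [-0.8, -0.1, 1.4]
opening: 0.0496
grip_force: 20.0
```

```bash
python3 -c "
from h import *
go(.4355,-.0277,.0557,161)"
```

```text
shift [-0.01 -0.01 -0.  ] spin -0.0 | t 15.8 pos [435.4 -27.6  55.7] yaw 160.99 open 49.6 F [-0.8 -0.1  1.4] grip 20.0
```

Contact (force -2.4 to +1.4). Release, rise, and head for the capital.

Emit:
send_rows --targets '[{"translation": [0, 0, 0], "spin": 0, "jaw": 0.56}, {"translation": [0, 0, 0], "spin": 0, "jaw": 0.62}, {"translation": [0, 0, 0], "spin": 0, "jaw": 0.7}, {"translation": [0, 0, 0], "spin": 0, "jaw": 0.85}, {"translation": [0, 0, 0], "spin": 0, "jaw": 1}]'

```text
time: 16.3
tool_pos: [0.4354, -0.0276, 0.0555]
tool_rot: [3.142, 0.0, 2.81]
contact_force: [0.4, -0.3, -0.1]
opening: 0.0757
grip_force: 0.0
```

Emit:
send_rows --targets '[{"translation": [0, 0, -0.3], "spin": 0, "jaw": 1}, {"translation": [0, 0, -2], "spin": 0, "jaw": 1}, {"translation": [0, 0, -5], "spin": 0, "jaw": 1}, {"translation": [0, 0, -9], "spin": 0, "jaw": 1}, {"translation": [0, 0, -12], "spin": 0, "jaw": 1}]'

```text
time: 16.8
tool_pos: [0.4356, -0.0276, 0.1777]
tool_rot: [3.141, 0.002, 2.81]
contact_force: [0.8, -0.9, -0.3]
opening: 0.0915
grip_force: 0.0
```

```bash
python3 - <<'E'
from h import *
go(.6148,.2714,.12,161)
S=np.load("pics/top0.npz");im=cv2.resize(S["p"][160:204,136:182],None,fx=12,fy=12,interpolation=2)
cv2.imwrite("pics/cap.png",cv2.convertScaleAbs(im[:,:,::-1],alpha=1.3))
P=cloud("top",S["d"]);z=np.array([.615,.272,.02]);
# silhouette match of the octagon by colour
g=S["p"].astype(float).mean(2);m=((g>125)&(np.hypot(P[...,0]-.615,P[...,1]-.272)<.06)).astype(np.uint8)
print(m.sum());r=[]
import itertools
for a in range(0,45,3):
  best=0
  for dx,dy in itertools.product(np.arange(-3,3.1,1),repeat=2):
    t=np.radians(a+22.5+45*np.arange(8));X=np.c_[615.2+dx+32.47*np.cos(t),272+dy+32.47*np.sin(t),np.full(8,20.)]/1000
    u,v=px("top",X);q=cv2.fillPoly(np.zeros((420*8,560*8),np.uint8),[np.int32(np.c_[u*8+4,v*8+4])],1)[150*8:210*8,120*8:200*8]
    M=cv2.resize(m[150:210,120:200],None,fx=8,fy=8,interpolation=0);i=(q&M).sum()/(q|M).sum()
    if i>best:best=i;b=(dx,dy)
  r.append((round(best,4),a,b))
print(sorted(r,reverse=True)[:6])
E
```

```text
shift [-7.2  34.11  5.79] spin -0.0 | t 16.8 pos [435.6 -27.6 177.7] yaw 160.99 open 91.5 F [ 0.8 -0.9 -0.3] grip 0.0
379
[(np.float64(0.667), 42, (np.float64(1.0), np.float64(1.0))), (np.float64(0.6663), 3, (np.float64(1.0), np.float64(1.0))), (np.float64(0.6653), 0, (np.float64(1.0), np.float64(1.0))), (np.float64(0.6646), 36, (np.float64(2.0), np.float64(1.0))), (np.float64(0.6639), 39, (np.float64(1.0), np.float64(1.0))), (np.float64(0.6636), 33, (np.float64(2.0), np.float64(1.0)))]
```

View pics/cap.png

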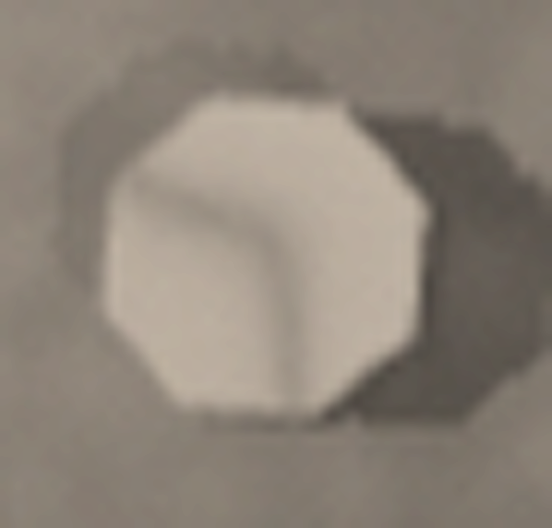

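The octagon's corners in the crop are about (215,97), (345,103), (430,215), (418,338), (318,416), (180,410), (105,312) and (118,190). I turn them into world coordinates at z = 20 mm. Meanwhile I check the drum.

Emit:
send_rows --targets '[{"translation": [-0.7, 3.3, 0], "spin": 0, "jaw": 1}, {"translation": [-1.6, 7.5, 0], "spin": 0, "jaw": 1}, {"translation": [-2.6, 12.2, 0], "spin": 0, "jaw": 1}, {"translation": [-3.6, 17, 0], "spin": 0, "jaw": 1}, {"translation": [-4.6, 21.8, 0], "spin": 0, "jaw": 1}]'

```text
time: 17.3
tool_pos: [0.5505, 0.1653, 0.1758]
tool_rot: [3.141, 0.0, 2.81]
contact_force: [0.6, -0.1, -0.6]
opening: 0.0917
grip_force: 0.0
```

Emit:
send_rows --targets '[{"translation": [-0.8, 4, 0], "spin": 0, "jaw": 1}, {"translation": [-1.6, 7.5, 0], "spin": 0, "jaw": 1}, {"translation": [-2.2, 10.3, 0], "spin": 0, "jaw": 1}, {"translation": [-2.6, 12.3, 0], "spin": 0, "jaw": 1}, {"translation": [-2.6, 12.3, 0], "spin": 0, "jaw": 1}]'

```text
time: 17.8
tool_pos: [0.6148, 0.2736, 0.1748]
tool_rot: [3.141, -0.0, 2.812]
contact_force: [-1.2, -0.4, 0.2]
opening: 0.0918
grip_force: 0.0
```

```bash
python3 - <<'E'
from h import *
c=get_calibration("top");K=c["intrinsics"];Rm=R.from_euler("xyz",c["orientation"]).as_matrix()
C=np.array([(215,97),(345,103),(430,215),(418,338),(318,416),(180,410),(105,312),(118,190)],float);uv=C/12-.5+[136,160]
r=np.c_[(uv[:,0]-K[0,2])/K[0,0],-(uv[:,1]-K[1,2])/K[1,1],-np.ones(8)]@Rm.T
W=(c["origin"]+r*((.02-c["origin"][2])/r[:,2])[:,None])[:,:2]*1000
E=np.roll(W,-1,0)-W;a=np.degrees(np.arctan2(E[:,1],E[:,0]));L=np.hypot(*E.T)
print("centre",W.mean(0),"edge mod45",np.round(a%45,1),"L",L.round(1),"mean",np.degrees(np.angle(np.sum(L*np.exp(8j*np.radians(a)))))/8)
for n in("top","side"):
    p,d=read_camera(n);P=cloud(n,d);cv2.imwrite(f"pics/{n}3.png",p[:,:,::-1])
    for nm,z in (("slab",(.011,.020)),("low",(.031,.0385)),("up",(.041,.051)),("drum",(.081,.092))): print(n,nm,*blob(P,(.4356,-.0268),.08,*z))
go(.6148,.2714,.10,161)
E
```

```text
centre [615.91959212 272.51470959] edge mod45 [41.2 36.3 39.3 37.5 41.3 36.7 39.  43.6] L [24.9 27.3 23.8 24.1 26.3 23.9 23.6 25.6] mean -5.636786656957155
top slab 996 15.9 [437.  -24.7] [436.5 -26.5] [99.8 99.8] 29.9 [436.8 -25.9] 69.4
top low 192 35.6 [437.9 -27.3] [436.5 -27.8] [65.8 65.8] 29.8 [437.1 -27.8] 45.3
top up 207 45.9 [438.2 -25.2] [435.5 -26. ] [55.9 59.8] 29.9 [436.4 -27.4] 38.8
top drum 410 86.1 [436.5 -28. ] [437.  -27.9] [48.6 47.2] 43.8 [436.4 -27.9] 24.8
side slab 835 16.7 [435.1 -49.1] [434.8 -27.6] [101.  101.7] 29.4 [435.  -28.2] 68.6
side low 227 36.2 [433.8 -50.2] [434.8 -29.5] [66.1 66. ] 30.1 [434.6 -29. ] 45.7
side up 259 46.7 [435.7 -44.6] [434.8 -28.9] [56.7 56.4] 29.3 [434.6 -29.2] 38.3
side drum 404 86.7 [434.9 -31.7] [435.  -29.3] [49.5 49.6] 51.5 [436.4 -29.5] 26.8
shift [-0.07  0.05  7.51] spin 0.0 | t 17.9 pos [614.  271.2 175.1] yaw 161.03 open 91.9 F [-0.1 -0.3 -0. ] grip 0.0
```

Drum is centred on the plinth to 0.2 mm. The top camera and arm agree to about 0.4 mm, so I use the top camera. Capital flats lie at 39.4° mod 45, so I grip along 84.4° (yaw 174.4).

Emit:
send_rows --targets '[{"translation": [-0.05, 0.1, 2], "spin": -3, "jaw": 1}, {"translation": [-0.1, 0.1, 5], "spin": -7, "jaw": 1}, {"translation": [-0.1, 0.1, 8], "spin": -11, "jaw": 1}, {"translation": [-0.1, 0.1, 11], "spin": -13.4, "jaw": 1}, {"translation": [-0.1, 0.1, 12.5], "spin": -13.4, "jaw": 1}]'

```text
time: 18.4
tool_pos: [0.614, 0.2702, 0.0482]
tool_rot: [-3.14, -0.004, 3.043]
contact_force: [0.1, 0.5, -0.3]
opening: 0.0919
grip_force: 0.0
```

Emit:
send_rows --targets '[{"translation": [0, 0, 0], "spin": 0, "jaw": 1}, {"translation": [0, 0, 0], "spin": 0, "jaw": 1}, {"translation": [0, 0, 0], "spin": 0, "jaw": 1}, {"translation": [0, 0, 0], "spin": 0, "jaw": 1}, {"translation": [0, 0, 0], "spin": 0, "jaw": 1}]'

```text
time: 18.9
tool_pos: [0.6163, 0.2722, 0.0517]
tool_rot: [3.141, 0.002, 3.044]
contact_force: [0.2, -0.1, -0.2]
opening: 0.0918
grip_force: 0.0
```

```bash
python3 -c "
from h import *
go(.6150,.2720,.004,174.4)"
```

```text
shift [ 0.13 -0.04  4.77] spin -0.0 | t 18.9 pos [616.3 272.2  51.7] yaw 174.39 open 91.8 F [ 0.2 -0.1 -0.2] grip 0.0
```

Emit:
send_rows --targets '[{"translation": [0.1, 0, 1], "spin": 0, "jaw": 1}, {"translation": [0.1, 0, 2.3], "spin": 0, "jaw": 1}, {"translation": [0.1, 0, 3.5], "spin": 0, "jaw": 1}, {"translation": [0.1, 0, 4.3], "spin": 0, "jaw": 1}, {"translation": [0.1, 0, 4.6], "spin": 0, "jaw": 1}]'

```text
time: 19.4
tool_pos: [0.6139, 0.2718, 0.0025]
tool_rot: [-3.141, -0.003, 3.044]
contact_force: [0.1, -0.4, -0.0]
opening: 0.0916
grip_force: 0.0
```

Emit:
send_rows --targets '[{"translation": [0, 0, 0], "spin": 0, "jaw": 1}, {"translation": [0, 0, 0], "spin": 0, "jaw": 0.9}, {"translation": [0, 0, 0], "spin": 0, "jaw": 0.8}, {"translation": [0, 0, 0], "spin": 0, "jaw": 0.75}, {"translation": [0, 0, 0], "spin": 0, "jaw": 0.7}]'

```text
time: 19.9
tool_pos: [0.615, 0.2721, 0.0049]
tool_rot: [3.141, 0.001, 3.044]
contact_force: [-1.7, 0.8, -1.1]
opening: 0.0666
grip_force: 0.0
```

```bash
python3 -c "
from h import *
go(.6150,.2720,.004,174.4)"
```

```text
shift [-0.   -0.01  0.09] spin -0.0 | t 19.9 pos [615.  272.1   4.9] yaw 174.39 open 66.6 F [-1.7  0.8 -1.1] grip 0.0
```

Emit:
send_rows --targets '[{"translation": [0, 0, 0], "spin": 0, "jaw": 0.66}, {"translation": [0, 0, 0], "spin": 0, "jaw": 0.63}, {"translation": [0, 0, 0], "spin": 0, "jaw": 0.5}, {"translation": [0, 0, 0], "spin": 0, "jaw": 0.5}, {"translation": [0, 0, 0], "spin": 0, "jaw": 0.5}]' --force 20

```text
time: 20.4
tool_pos: [0.6149, 0.2722, 0.0047]
tool_rot: [3.141, 0.0, 3.044]
contact_force: [-0.9, 0.5, 1.5]
opening: 0.0596
grip_force: 20.0
```

```bash
python3 -c "
from h import *
go(.6150,.2720,.004,174.4)"
```

```text
shift [-0.02 -0.02  0.07] spin -0.0 | t 20.4 pos [614.9 272.2   4.7] yaw 174.39 open 59.6 F [-0.9  0.5  1.5] grip 20.0
```

Emit:
send_rows --targets '[{"translation": [0, 0, -0.5], "spin": 0, "jaw": 0.5}, {"translation": [0, 0, -3], "spin": 0, "jaw": 0.5}, {"translation": [0, 0, -6.5], "spin": 0, "jaw": 0.5}, {"translation": [0, 0, -10], "spin": 0, "jaw": 0.5}, {"translation": [0, 0, -12], "spin": 0, "jaw": 0.5}]'

```text
time: 20.9
tool_pos: [0.6157, 0.2723, 0.1278]
tool_rot: [3.14, 0.003, 3.044]
contact_force: [-0.2, 0.5, -0.9]
opening: 0.0598
grip_force: 20.0
```

```bash
python3 -c "
from h import *
go(.4360,-.0277,.125,174.4)"
```

```text
shift [ 14.95 -31.61   0.19] spin -0.0 | t 20.9 pos [615.7 272.3 127.8] yaw 174.39 open 59.8 F [-0.2  0.5 -0.9] grip 20.0
```

Emit:
send_rows --targets '[{"translation": [0.6, -1.2, 0], "spin": 0, "jaw": 0.5}, {"translation": [1.6, -3.4, 0], "spin": 0, "jaw": 0.5}, {"translation": [2.8, -6, 0], "spin": 0, "jaw": 0.5}, {"translation": [4.2, -9, 0], "spin": 0, "jaw": 0.5}, {"translation": [5.7, -12, 0], "spin": 0, "jaw": 0.5}]'

```text
time: 21.4
tool_pos: [0.5454, 0.1572, 0.1245]
tool_rot: [-3.141, -0.0, 3.044]
contact_force: [-0.5, -0.4, -1.2]
opening: 0.0596
grip_force: 20.0
```

Emit:
send_rows --targets '[{"translation": [1.4, -3, 0], "spin": 0, "jaw": 0.5}, {"translation": [2.8, -6, 0], "spin": 0, "jaw": 0.5}, {"translation": [4.2, -9, 0], "spin": 0, "jaw": 0.5}, {"translation": [5.6, -12, 0], "spin": 0, "jaw": 0.5}, {"translation": [6.9, -14.5, 0], "spin": 0, "jaw": 0.5}]'

```text
time: 21.9
tool_pos: [0.4624, 0.0194, 0.1247]
tool_rot: [-3.141, -0.0, 3.043]
contact_force: [0.5, 0.7, -1.5]
opening: 0.0597
grip_force: 20.0
```

Emit:
send_rows --targets '[{"translation": [1, -2.2, 0], "spin": 0, "jaw": 0.5}, {"translation": [1.8, -4, 0], "spin": 0, "jaw": 0.5}, {"translation": [2.3, -5.1, 0], "spin": 0, "jaw": 0.5}, {"translation": [2.3, -5.1, 0], "spin": 0, "jaw": 0.5}, {"translation": [2.3, -5.1, 0], "spin": 0, "jaw": 0.5}]'

```text
time: 22.4
tool_pos: [0.436, -0.0276, 0.1247]
tool_rot: [3.141, 0.001, 3.043]
contact_force: [0.4, -0.6, -0.5]
opening: 0.0595
grip_force: 20.0
```

```bash
python3 -c "
from h import *
go(.4361,-.0278,.0907,174.4)"
```

```text
shift [-0.01 -0.02  3.4 ] spin -0.0 | t 22.4 pos [436.  -27.6 124.7] yaw 174.35 open 59.5 F [ 0.4 -0.6 -0.5] grip 20.0
```

Emit:
send_rows --targets '[{"translation": [0, 0, 0.6], "spin": 0, "jaw": 0.5}, {"translation": [0, 0, 1.4], "spin": 0, "jaw": 0.5}, {"translation": [0, 0, 2.2], "spin": 0, "jaw": 0.5}, {"translation": [0, 0, 2.8], "spin": 0, "jaw": 0.5}, {"translation": [0, 0, 2.9], "spin": 0, "jaw": 0.5}]'

```text
time: 22.9
tool_pos: [0.435, -0.0275, 0.0944]
tool_rot: [3.141, -0.002, 3.044]
contact_force: [0.9, 0.5, -1.9]
opening: 0.0598
grip_force: 20.0
```

Emit:
send_rows --targets '[{"translation": [0, 0, 0], "spin": 0, "jaw": 0.5}, {"translation": [0, 0, 0], "spin": 0, "jaw": 0.5}, {"translation": [0, 0, 0], "spin": 0, "jaw": 0.5}, {"translation": [0, 0, 0], "spin": 0, "jaw": 0.5}, {"translation": [0, 0, 0], "spin": 0, "jaw": 0.5}]'

```text
time: 23.4
tool_pos: [0.4357, -0.0279, 0.0957]
tool_rot: [3.142, 0.0, 3.044]
contact_force: [-0.7, 0.9, -0.3]
opening: 0.0601
grip_force: 20.0
```

```bash
python3 -c "
from h import *
go(.4361,-.0278,.0907,174.4)"
```

```text
shift [-0.04  0.01  0.5 ] spin -0.0 | t 23.4 pos [435.7 -27.9  95.7] yaw 174.39 open 60.1 F [-0.7  0.9 -0.3] grip 20.0
```

Emit:
send_rows --targets '[{"translation": [-0.03, 0, 0.15], "spin": 0, "jaw": 0.5}, {"translation": [-0.03, 0, 0.3], "spin": 0, "jaw": 0.5}, {"translation": [-0.03, 0, 0.4], "spin": 0, "jaw": 0.5}, {"translation": [-0.03, 0, 0.42], "spin": 0, "jaw": 0.5}, {"translation": [-0.03, 0, 0.44], "spin": 0, "jaw": 0.5}]'

```text
time: 23.9
tool_pos: [0.4359, -0.0279, 0.0911]
tool_rot: [3.141, -0.0, 3.044]
contact_force: [-0.2, -0.5, -2.1]
opening: 0.0597
grip_force: 20.0
```

Emit:
send_rows --targets '[{"translation": [0, 0, 0.02], "spin": 0, "jaw": 0.5}, {"translation": [0, 0, 0.04], "spin": 0, "jaw": 0.5}, {"translation": [0, 0, 0.06], "spin": 0, "jaw": 0.5}, {"translation": [0, 0, 0.06], "spin": 0, "jaw": 0.5}, {"translation": [0, 0, 0.06], "spin": 0, "jaw": 0.5}]'

```text
time: 24.4
tool_pos: [0.4359, -0.0279, 0.0907]
tool_rot: [3.142, 0.0, 3.044]
contact_force: [-0.9, -0.7, 1.4]
opening: 0.0599
grip_force: 20.0
```

```bash
python3 -c "
from h import *
go(.4361,-.0278,.0907,174.4)"
```

```text
shift [-0.02  0.01 -0.  ] spin -0.0 | t 24.4 pos [435.9 -27.9  90.7] yaw 174.39 open 59.9 F [-0.9 -0.7  1.4] grip 20.0
```

Seated (-2.1 to +1.4). Release, rise, and go to the finial.

Emit:
send_rows --targets '[{"translation": [0, 0, 0], "spin": 0, "jaw": 0.68}, {"translation": [0, 0, 0], "spin": 0, "jaw": 0.74}, {"translation": [0, 0, 0], "spin": 0, "jaw": 0.8}, {"translation": [0, 0, 0], "spin": 0, "jaw": 0.9}, {"translation": [0, 0, 0], "spin": 0, "jaw": 1}]'

```text
time: 24.9
tool_pos: [0.4359, -0.0278, 0.0905]
tool_rot: [3.141, 0.0, 3.044]
contact_force: [-0.1, -0.0, -0.1]
opening: 0.0849
grip_force: 0.0
```

Emit:
send_rows --targets '[{"translation": [0, 0, -0.3], "spin": 0, "jaw": 1}, {"translation": [0, 0, -1.5], "spin": 0, "jaw": 1}, {"translation": [0, 0, -4], "spin": 0, "jaw": 1}, {"translation": [0, 0, -7], "spin": 0, "jaw": 1}, {"translation": [0, 0, -9], "spin": 0, "jaw": 1}]'

```text
time: 25.4
tool_pos: [0.4364, -0.028, 0.1825]
tool_rot: [-3.141, 0.002, 3.044]
contact_force: [0.3, 0.8, -0.1]
opening: 0.0919
grip_force: 0.0
```

```bash
python3 -c "
from h import *
go(.417,-.2745,.18,174.4)
P=cloud('top',np.load('pics/top0.npz')['d'])
for z in ((.028,.075),(.044,.06),(.05,.075),(.056,.075)): print(*blob(P,(.418,-.274),.03,*z))"
```

```text
shift [ -0.48 -24.73   0.25] spin -0.0 | t 25.4 pos [436.4 -28.  182.5] yaw 174.39 open 91.9 F [ 0.3  0.8 -0.1] grip 0.0
218 52.1 [ 418.1 -272.1] [ 418.3 -274.3] [33.9 33.7] 89.5 [ 417.4 -274.7] 18.0
182 52.6 [ 417.9 -273.2] [ 418.5 -274.4] [33.4 33.9] 0.4 [ 417.4 -274.7] 18.0
128 55.3 [ 417.3 -273.6] [ 417.  -274.4] [26.1 26.7] 79.7 [ 417.6 -273.5] 16.7
57 58.1 [ 417.2 -275. ] [ 416.7 -273.9] [20.1 22.9] 79.3 [ 416.2 -272.6] 12.8
```

Emit:
send_rows --targets '[{"translation": [0, -3, 0], "spin": 0, "jaw": 1}, {"translation": [-0.1, -7, 0], "spin": 0, "jaw": 1}, {"translation": [-0.2, -11, 0], "spin": 0, "jaw": 1}, {"translation": [-0.3, -15, 0], "spin": 0, "jaw": 1}, {"translation": [-0.4, -19, 0], "spin": 0, "jaw": 1}]'

```text
time: 25.9
tool_pos: [0.421, -0.2189, 0.1808]
tool_rot: [-3.142, 0.0, 3.044]
contact_force: [0.2, -0.1, -0.1]
opening: 0.0914
grip_force: 0.0
```

Emit:
send_rows --targets '[{"translation": [0, -3, 0], "spin": 0, "jaw": 1}, {"translation": [-0.1, -5, 0], "spin": 0, "jaw": 1}, {"translation": [-0.1, -5.7, 2], "spin": 0, "jaw": 1}, {"translation": [-0.1, -5.7, 4.5], "spin": 0, "jaw": 1}, {"translation": [-0.1, -5.7, 6], "spin": 0, "jaw": 1}]'

```text
time: 26.4
tool_pos: [0.416, -0.2741, 0.1191]
tool_rot: [3.14, -0.001, 3.043]
contact_force: [-1.3, 0.1, 0.3]
opening: 0.0918
grip_force: 0.0
```

Emit:
send_rows --targets '[{"translation": [0, 0, 0], "spin": 0, "jaw": 1}, {"translation": [0, 0, 0], "spin": 0, "jaw": 1}, {"translation": [0, 0, 0], "spin": 0, "jaw": 1}, {"translation": [0, 0, 0], "spin": 0, "jaw": 1}, {"translation": [0, 0, 0], "spin": 0, "jaw": 1}]'

```text
time: 26.9
tool_pos: [0.417, -0.2744, 0.1212]
tool_rot: [-3.141, 0.001, 3.044]
contact_force: [0.8, -0.7, -0.3]
opening: 0.0919
grip_force: 0.0
```

```bash
python3 - <<'E'
from h import *
for n in("top","side"):
    p,d=read_camera(n);P=cloud(n,d);cv2.imwrite(f"pics/{n}4.png",p[:,:,::-1])
    for nm,z in (("low",(.031,.0385)),("cap",(.10,.113))): print(n,nm,*blob(P,(.4356,-.0268),.06,*z))
go(.4172,-.2743,.018,174.4)
E
```

```text
top low 128 36.1 [439.2 -20. ] [436.5 -27.8] [65.7 65.7] 29.9 [437.3 -28.6] 44.9
top cap 670 106.1 [436.9 -28.2] [436.9 -28.3] [60.3 59.6] 83.0 [436.8 -28.2] 32.0
side low 74 36.1 [462.9 -47.2] [462.7 -47.1] [40.1 11.6] 42.6 [460.  -44.1] 20.1
side cap 291 106.6 [447.6 -24.9] [448.2 -25.1] [35.9 55.1] 2.8 [442.5 -26. ] 29.1
shift [-0.03  0.   10.29] spin -0.0 | t 27.0 pos [ 416.9 -274.2  120.9] yaw 174.4 open 91.8 F [ 0.  -0.1  1.2] grip 0.0
```

View pics/side4.png

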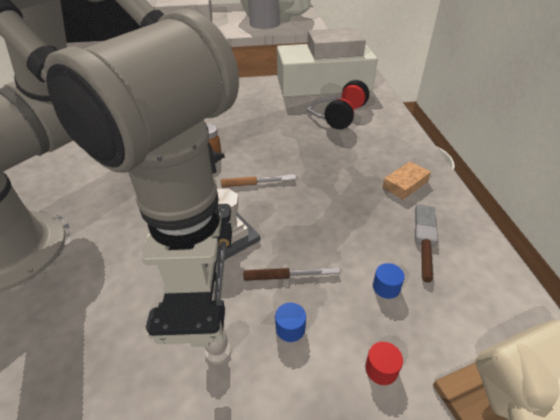

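Capital is 0.5 mm off the drum's centre. The gripper stands over the finial at (217,345), well clear of the column (they only overlap in perspective). I descend.

Emit:
send_rows --targets '[{"translation": [0, 0, 1.5], "spin": 0, "jaw": 1}, {"translation": [0, 0, 4], "spin": 0, "jaw": 1}, {"translation": [0, 0, 6.5], "spin": 0, "jaw": 1}, {"translation": [0, 0, 9], "spin": 0, "jaw": 1}, {"translation": [0, 0, 10.2], "spin": 0, "jaw": 1}]'

```text
time: 27.5
tool_pos: [0.416, -0.2735, 0.0168]
tool_rot: [3.14, -0.002, 3.044]
contact_force: [0.5, 0.5, 0.1]
opening: 0.0913
grip_force: 0.0
```

Emit:
send_rows --targets '[{"translation": [0, 0, 0], "spin": 0, "jaw": 0.9}, {"translation": [0, 0, 0], "spin": 0, "jaw": 0.8}, {"translation": [0, 0, 0], "spin": 0, "jaw": 0.7}, {"translation": [0, 0, 0], "spin": 0, "jaw": 0.6}, {"translation": [0, 0, 0], "spin": 0, "jaw": 0.55}]' --force 12

```text
time: 28.0
tool_pos: [0.4171, -0.2745, 0.0192]
tool_rot: [-3.141, 0.001, 3.044]
contact_force: [-0.4, -0.9, 0.3]
opening: 0.0563
grip_force: 0.0
```

```bash
python3 -c "
from h import *
go(.4172,-.2743,.018,174.4)"
```

```text
shift [-0.01  0.02  0.12] spin -0.0 | t 28.0 pos [ 417.1 -274.5   19.2] yaw 174.39 open 56.3 F [-0.4 -0.9  0.3] grip 0.0
```

Emit:
send_rows --targets '[{"translation": [0, 0, 0.1], "spin": 0, "jaw": 0.5}, {"translation": [0, 0, 0.1], "spin": 0, "jaw": 0.46}, {"translation": [0, 0, 0.1], "spin": 0, "jaw": 0.44}, {"translation": [0, 0, 0.1], "spin": 0, "jaw": 0.42}, {"translation": [0, 0, 0.1], "spin": 0, "jaw": 0.41}]'

```text
time: 28.5
tool_pos: [0.4167, -0.2741, 0.0174]
tool_rot: [3.141, -0.0, 3.044]
contact_force: [0.2, -0.5, -0.2]
opening: 0.0381
grip_force: 0.0
```

Emit:
send_rows --targets '[{"translation": [0, 0, 0], "spin": 0, "jaw": 0.4}, {"translation": [0, 0, 0], "spin": 0, "jaw": 0.38}, {"translation": [0, 0, 0], "spin": 0, "jaw": 0.3}, {"translation": [0, 0, 0], "spin": 0, "jaw": 0.3}, {"translation": [0, 0, 0], "spin": 0, "jaw": 0.3}]'

```text
time: 29.0
tool_pos: [0.4168, -0.2743, 0.0176]
tool_rot: [-3.141, 0.0, 3.044]
contact_force: [0.1, -0.4, 1.0]
opening: 0.0355
grip_force: 12.0
```

```bash
python3 -c "
from h import *
go(.4172,-.2743,.018,174.4)"
```

```text
shift [-0.04 -0.   -0.04] spin -0.0 | t 29.0 pos [ 416.8 -274.3   17.6] yaw 174.39 open 35.5 F [ 0.1 -0.4  1. ] grip 12.0
```

Emit:
send_rows --targets '[{"translation": [0, 0, -0.5], "spin": 0, "jaw": 0.3}, {"translation": [0, 0, -3], "spin": 0, "jaw": 0.3}, {"translation": [0, 0, -6], "spin": 0, "jaw": 0.3}, {"translation": [0, 0, -9], "spin": 0, "jaw": 0.3}, {"translation": [0, 0, -12], "spin": 0, "jaw": 0.3}]'

```text
time: 29.5
tool_pos: [0.4164, -0.2737, 0.1387]
tool_rot: [3.141, -0.001, 3.044]
contact_force: [-0.1, -0.1, -1.7]
opening: 0.0353
grip_force: 12.0
```

```bash
python3 -c "
from h import *
go(.4363,-.0281,.155,174.4)"
```

```text
shift [ 0.42 24.64 -1.61] spin -0.0 | t 29.5 pos [ 416.4 -273.7  138.7] yaw 174.39 open 35.3 F [-0.1 -0.1 -1.7] grip 12.0
```

Emit:
send_rows --targets '[{"translation": [0, 0.5, -1], "spin": 0, "jaw": 0.3}, {"translation": [0, 2, -1.9], "spin": 0, "jaw": 0.3}, {"translation": [0.1, 5, -1.9], "spin": 0, "jaw": 0.3}, {"translation": [0.15, 8, -1.9], "spin": 0, "jaw": 0.3}, {"translation": [0.2, 11, -1.9], "spin": 0, "jaw": 0.3}]'

```text
time: 30.0
tool_pos: [0.4244, -0.1619, 0.1553]
tool_rot: [3.14, -0.003, 3.043]
contact_force: [0.1, 1.3, -0.5]
opening: 0.0348
grip_force: 12.0
```

Emit:
send_rows --targets '[{"translation": [0.05, 3, 0], "spin": 0, "jaw": 0.3}, {"translation": [0.1, 6, 0], "spin": 0, "jaw": 0.3}, {"translation": [0.15, 9, 0], "spin": 0, "jaw": 0.3}, {"translation": [0.2, 11.5, 0], "spin": 0, "jaw": 0.3}, {"translation": [0.25, 13, 0], "spin": 0, "jaw": 0.3}]'

```text
time: 30.5
tool_pos: [0.4341, -0.0319, 0.1553]
tool_rot: [3.14, -0.003, 3.045]
contact_force: [0.1, -1.0, -1.1]
opening: 0.0355
grip_force: 12.0
```

Emit:
send_rows --targets '[{"translation": [0, 0.4, 0], "spin": 0, "jaw": 0.3}, {"translation": [0, 0.6, 0], "spin": 0, "jaw": 0.3}, {"translation": [0, 0.6, 0], "spin": 0, "jaw": 0.3}, {"translation": [0, 0.6, 0], "spin": 0, "jaw": 0.3}, {"translation": [0, 0.6, 0], "spin": 0, "jaw": 0.3}]'

```text
time: 31.0
tool_pos: [0.4362, -0.0295, 0.1564]
tool_rot: [3.142, -0.0, 3.043]
contact_force: [-0.2, 0.2, -0.6]
opening: 0.0353
grip_force: 12.0
```

```bash
python3 -c "
from h import *
go(.4359,-.0280,.1236,174.4)"
```

```text
shift [0.05 0.14 3.28] spin -0.1 | t 31.0 pos [436.2 -29.5 156.4] yaw 174.33 open 35.3 F [-0.2  0.2 -0.6] grip 12.0
```

Emit:
send_rows --targets '[{"translation": [0.03, 0.13, 0.6], "spin": 0, "jaw": 0.3}, {"translation": [0.03, 0.13, 1.4], "spin": 0, "jaw": 0.3}, {"translation": [0.03, 0.13, 2.2], "spin": 0, "jaw": 0.3}, {"translation": [0.03, 0.13, 2.7], "spin": 0, "jaw": 0.3}, {"translation": [0.03, 0.13, 2.8], "spin": 0, "jaw": 0.3}]'

```text
time: 31.5
tool_pos: [0.4356, -0.0275, 0.1276]
tool_rot: [3.141, -0.002, 3.044]
contact_force: [-0.4, -0.5, -0.2]
opening: 0.0356
grip_force: 12.0
```

Emit:
send_rows --targets '[{"translation": [0, 0, 0], "spin": 0, "jaw": 0.3}, {"translation": [0, 0, 0], "spin": 0, "jaw": 0.3}, {"translation": [0, 0, 0], "spin": 0, "jaw": 0.3}, {"translation": [0, 0, 0], "spin": 0, "jaw": 0.3}, {"translation": [0, 0, 0], "spin": 0, "jaw": 0.3}]'

```text
time: 32.0
tool_pos: [0.4362, -0.0276, 0.1287]
tool_rot: [3.142, 0.0, 3.044]
contact_force: [0.2, -0.4, -1.3]
opening: 0.0359
grip_force: 12.0
```

```bash
python3 -c "
from h import *
go(.4359,-.0280,.1236,174.4)
p,d=read_camera('side');cv2.imwrite('pics/side5.png',cv2.resize(p[130:290,140:340,::-1],None,fx=3,fy=3))"
```

```text
shift [ 0.03 -0.04  0.51] spin -0.0 | t 32.0 pos [436.2 -27.6 128.7] yaw 174.39 open 35.9 F [ 0.2 -0.4 -1.3] grip 12.0
```

View pics/side5.png

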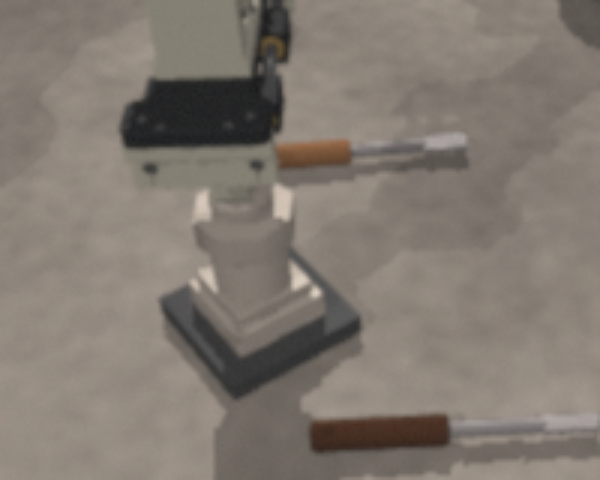

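The column stands straight, with the finial's foot just above the capital at (243,205). I lower the last 5 mm.

Emit:
send_rows --targets '[{"translation": [0.03, -0.02, 0.15], "spin": 0, "jaw": 0.3}, {"translation": [0.03, -0.02, 0.3], "spin": 0, "jaw": 0.3}, {"translation": [0.03, -0.02, 0.38], "spin": 0, "jaw": 0.3}, {"translation": [0.03, -0.02, 0.42], "spin": 0, "jaw": 0.3}, {"translation": [0.03, -0.02, 0.45], "spin": 0, "jaw": 0.3}]'

```text
time: 32.55
tool_pos: [0.4358, -0.0277, 0.1239]
tool_rot: [3.142, -0.0, 3.044]
contact_force: [-0.9, -1.3, -0.6]
opening: 0.0351
grip_force: 12.0
```

Emit:
send_rows --targets '[{"translation": [0, 0, 0.02], "spin": 0, "jaw": 0.3}, {"translation": [0, 0, 0.04], "spin": 0, "jaw": 0.3}, {"translation": [0, 0, 0.06], "spin": 0, "jaw": 0.3}, {"translation": [0, 0, 0.06], "spin": 0, "jaw": 0.3}, {"translation": [0, 0, 0.06], "spin": 0, "jaw": 0.3}]'

```text
time: 33.05
tool_pos: [0.4358, -0.0278, 0.1235]
tool_rot: [3.142, 0.0, 3.044]
contact_force: [-0.1, 0.0, 0.1]
opening: 0.0353
grip_force: 12.0
```

```bash
python3 -c "
from h import *
go(.4359,-.0280,.1236,174.4)"
```

```text
shift [-0.01 -0.02 -0.01] spin -0.0 | t 33.0 pos [435.8 -27.8 123.5] yaw 174.39 open 35.3 F [-0.1  0.   0.1] grip 12.0
```

Emit:
send_rows --targets '[{"translation": [0, 0, 0.02], "spin": 0, "jaw": 0.3}, {"translation": [0, 0, 0.03], "spin": 0, "jaw": 0.3}, {"translation": [0, 0, 0.03], "spin": 0, "jaw": 0.3}, {"translation": [0, 0, 0.03], "spin": 0, "jaw": 0.3}, {"translation": [0, 0, 0.03], "spin": 0, "jaw": 0.3}]'

```text
time: 33.55
tool_pos: [0.436, -0.0278, 0.1235]
tool_rot: [-3.142, 0.001, 3.044]
contact_force: [-1.1, 0.0, 4.8]
opening: 0.0354
grip_force: 12.0
```

Emit:
send_rows --targets '[{"translation": [0, 0, 0], "spin": 0, "jaw": 0.4}, {"translation": [0, 0, 0], "spin": 0, "jaw": 0.45}, {"translation": [0, 0, 0], "spin": 0, "jaw": 0.5}, {"translation": [0, 0, 0], "spin": 0, "jaw": 0.6}, {"translation": [0, 0, 0], "spin": 0, "jaw": 0.7}]'

```text
time: 34.05
tool_pos: [0.4358, -0.0277, 0.123]
tool_rot: [3.142, -0.0, 3.044]
contact_force: [-0.3, 0.1, 0.7]
opening: 0.0575
grip_force: 0.0
```

Emit:
send_rows --targets '[{"translation": [0, 0, 0], "spin": 0, "jaw": 0.8}, {"translation": [0, 0, -1], "spin": 0, "jaw": 0.9}, {"translation": [0, 0, -3], "spin": 0, "jaw": 1}, {"translation": [0, 0, -6], "spin": 0, "jaw": 1}, {"translation": [0, 0, -9], "spin": 0, "jaw": 1}]'

```text
time: 34.55
tool_pos: [0.4355, -0.0277, 0.2147]
tool_rot: [3.141, -0.0, 3.044]
contact_force: [0.8, -0.2, 0.9]
opening: 0.0908
grip_force: 0.0
```

Emit:
send_rows --targets '[{"translation": [-3, 0, 0], "spin": 0, "jaw": 1}, {"translation": [-7, 0, 0], "spin": 0, "jaw": 1}, {"translation": [-11, 0, 0], "spin": 0, "jaw": 1}, {"translation": [-15, 0, 0], "spin": 0, "jaw": 1}, {"translation": [-18, 0, 0], "spin": 0, "jaw": 1}]'

```text
time: 35.05
tool_pos: [0.6169, -0.0456, 0.2137]
tool_rot: [-3.142, 0.001, 3.044]
contact_force: [0.8, 0.0, 1.2]
opening: 0.0919
grip_force: 0.0
```

Emit:
send_rows --targets '[{"translation": [0, 4, 0], "spin": 0, "jaw": 1}, {"translation": [0, 8, 0], "spin": 0, "jaw": 1}, {"translation": [0, 12, 0], "spin": 0, "jaw": 1}, {"translation": [0, 16, 0], "spin": 0, "jaw": 1}, {"translation": [0, 18, 0], "spin": 0, "jaw": 1}]'

```text
time: 35.55
tool_pos: [0.6323, 0.1372, 0.2138]
tool_rot: [3.141, 0.0, 3.046]
contact_force: [0.3, 0.2, -0.2]
opening: 0.0918
grip_force: 0.0
```

```bash
python3 - <<'E'
from h import *
for n in("top","side"):
    p,d=read_camera(n);P=cloud(n,d);cv2.imwrite(f"pics/{n}6.png",p[:,:,::-1])
    for nm,r,z in (("slab",.08,(.011,.02)),("low",.06,(.031,.0385)),("cap",.05,(.10,.113)),("fin",.03,(.142,.172))): print(n,nm,*blob(P,(.4365,-.028),r,*z))
    print("jar",*blob(P,(.402,.284),.05,.065,.085))
go(.4,0,.2,174)
E
```

```text
top slab 989 15.9 [436.9 -24.8] [436.5 -26.6] [100.   99.8] 30.0 [436.9 -26. ] 69.3
top low 130 35.6 [440.  -22.9] [436.5 -27.8] [65.8 65.7] 29.9 [437.3 -27.7] 45.1
top cap 392 106.0 [437.6 -28. ] [437.  -28.2] [60.1 59.4] 83.1 [436.9 -28.2] 32.0
top fin 250 159.1 [436.6 -27.7] [436.4 -27.7] [34.3 34.2] 43.1 [436.3 -27.9] 17.8
jar 0 nan [nan nan] [0. 0.] [0. 0.] 0.0 [0. 0.] 0.0
side slab 842 16.8 [435.  -49.4] [435.1 -27.7] [100.9 102. ] 29.7 [434.8 -27.6] 69.1
side low 229 36.2 [433.2 -50.5] [434.8 -29.3] [66.6 67.5] 29.4 [434.4 -28.5] 46.0
side cap 390 106.7 [436.2 -41.5] [435.  -31.4] [62.5 59.4] 13.7 [435.9 -28. ] 33.9
side fin 306 156.0 [435.1 -37.7] [434.5 -34. ] [29.1 35.1] 89.5 [434.4 -30.7] 18.2
jar 232 75.5 [400.9 277.9] [401.1 282.6] [49.2 48.6] 47.6 [399.8 285. ] 27.0
shift [ 21.84 -15.82   1.35] spin 0.6 | t 35.6 pos [632.3 137.  213.7] yaw 174.61 open 91.8 F [ 0.1 -0.6  0.3] grip 0.0
  return _methods._mean(a, axis=axis, dtype=dtype,
  ret = ret.dtype.type(ret / rcount)
h.py:14: RuntimeWarning: Mean of empty slice.
  return len(Q),np.round(np.median(Q[:,2])*1000,1),np.round(Q[:,:2].mean(0)*1000,1),np.round(rect[0],1),np.round(rect[1],1),round(rect[2],1),np.round(circ[0],1),round(circ[1],1)
  ret = um.true_divide(
```

View pics/side6.png

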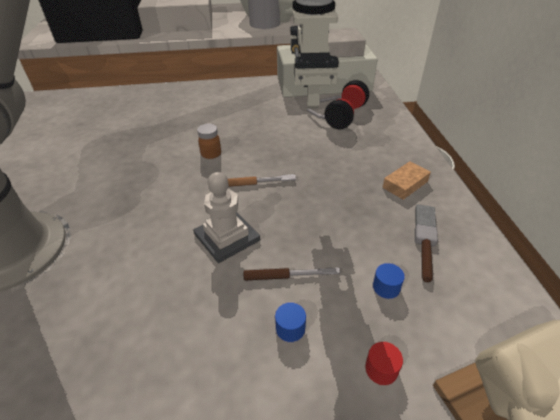

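The column stands complete at (222,215), every piece centred to about 1 mm. The jar at (209,142) hasn't moved, and the gripper is clear.

```bash
python3 -c "
from cell import job
print(job.hand_in())"
```

```text
the job is handed in; nothing more can be done
None
```

The column is stacked on the slate in the order asked, each piece centred on the one below to about 1 mm in the top camera. The jar was left where it stands, and I handed the job in at about 36 s; no verdict was shown.

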